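# Rebalance the bench dust extraction

## Task

Shift the suction to the narrow duct: first turn the damper handle on the wide duct back to the half-way mark (45 degrees). Then open the narrow duct's damper until its handle bears firmly on the memory stop clamped to its plate, without forcing it, and leave it there. Let go of both handles and leave the hand plane, the chisel and the stone case where they are.

Things in the scene. Friction and masses are not known exactly. Their poses are not given: they have to be found in the camera images.
- wide_duct: Damper unit on the wide duct: fixed sheet-metal pipe 100 mm in diameter, 250 mm long, on wooden saddles, crown 114 mm above the bench. Origin on the bench straight below the damper's vertical spindle; x along the pipe (open mouth at -x, hose at +x), z up. On the crown a dark round index plate, 170 mm across, top at z = 120 mm, with white marks for shut, half (the thick one) and open.
- narrow_duct: The same kind of unit on a pipe 63 mm in diameter; same heights, axes and plate. It carries the memory stop as well.
- narrow_plate (a point): Centre of the narrow unit's index plate, on the spindle, 120 mm above the bench. The memory stop is a steel lug 14 x 24 x 14 mm clamped on this plate 54 to 78 mm out, in the arm's way. It halts the handle at a value that differs each time, between 0.95 and 1.45 rad, and is not measured: look or feel for it. It does not yield; pushed on, the force climbs steeply.
- wide_handle (a joint): Angle of the wide duct's handle: 0 = shut, arm to the unit's +y (across the pipe); 1.571 = fully open, arm to the unit's -x (along the pipe); grows counter-clockwise seen from above. Half-way is 0.785. Hard stops at both ends. Stays where it is left (friction about 2.5 N at the grip post). Starts nearly open.
- narrow_handle (a joint): Angle of the narrow duct's handle, same meaning and friction. Starts shut or nearly so; its opening ends at the memory stop.
- wide_grip (a point): Middle of the wide handle's grip: upright round black post, 22 mm in diameter, 48 mm tall (z = 132 to 180 mm), on the arm 90 mm from the spindle; this point is 157 mm above the bench. The arm is a flat steel bar 20 mm wide, 120 mm long (z = 124 to 132 mm). The gripper may hold the post from above; the post may turn between the pads.
- narrow_grip (a point): Middle of the narrow handle's grip post, same shape and size. A push of about 6 to 20 N here against the memory stop is firm; above about 30 N is forcing it.
- narrow_arm: The narrow duct's handle: flat bar and grip post in one. Origin on the spindle axis, 120 mm above the bench; y points along the bar to the post.
- plane: Bystander: small hand plane, 170 x 50 x 70 mm, on the bench to the left of both ducts. Origin at its underside.
- chisel: Bystander: wood chisel, 225 mm long and 26 mm thick, on the bench between the two ducts. Origin at its underside.
- stonebox: Bystander: closed wooden case for sharpening stones, 100 x 170 x 41 mm, on the bench to the right of both ducts. Origin at its underside.

How it is judged:
On the way, in this order (a step that is already met when the one before it is completed fails the run):
1. the wide duct's handle stands at the half-way mark (within 0.12 rad) (value of joint wide_handle between 0.665 and 0.905 rad), for 0.3 s.
2. the narrow duct's handle is pressed on its memory stop with more than 4 N (contact force between narrow_arm and narrow_duct above 4 N and value of joint narrow_handle above 0.8 rad), for 0.3 s.
At the end, for the whole second after the job is handed in: The wide handle is within 0.12 rad of half-way (0.785), the narrow handle still stands at its memory stop (within about 0.06 rad, 5 mm at the post); both handles are at rest and released (all of step 1 and distance between narrow_arm_c0 and lug_c0 below 0.0293 m and value of joint narrow_handle above 0.8 rad and velocity of joint wide_handle between -0.05 and 0.05 rad/s and velocity of joint narrow_handle between -0.05 and 0.05 rad/s); the robot touches nothing.
It fails at once if the narrow handle is forced: more than 60 N between its arm and the memory stop (contact force between narrow_arm and narrow_duct above 60 N).
It fails at once if the hand plane is shifted by more than 20 mm (distance of plane from where it was at the start of the episode above 0.02 m).
It fails at once if the chisel is shifted by more than 20 mm (distance of chisel from where it was at the start of the episode above 0.02 m).
It fails at once if the stone case is shifted by more than 20 mm (distance of stonebox from where it was at the start of the episode above 0.02 m).
It also fails if it takes over 64 s, if anything falls off the work surface, if the arm or the gripper's body presses on something with over 40 N, if the wrist force passes 120 N, or if a joint passes its speed limit or range.

## Robot

A 7-joint arm with a two-finger parallel gripper is mounted at the origin on the work surface. World frame = base frame: x ahead of the robot, y to its left, z up, the work surface at z = 0. Lengths are in m, angles in rad, forces in N, time in s.
With the tool pointing down it reaches from about 0.425 to 0.925 m from the base axis. Payload 6.8 kg.
Tool frame: the origin (TCP) lies between the finger pads; the fingertips stand 25 mm ahead of it and the grasp point (between the pads) lies 6 mm ahead of it; z points along the fingers, y is the line along which they close (so a half turn about z gives the same grasp; the last joint's range is limited). The gripper opens to 88 mm and grips with 3 to 60 N. Pads are 20 mm wide; open, the fingers measure 115 mm over their backs; the gripper's body (75 mm by 178 mm) begins 61 mm behind the grasp point.
Start: joints at [-1.311, 0.477, 0.022, 1.555, -0.011, 1.109, -0.083], TCP at [0.243, 0.63, 0.248] pointing down, gripper open.
Joint ranges: [-2.96, 2.96], [-0.34, 2.1], [-1.41, 1.46], [0.24, 2.44], [-1.37, 4.51], [0.17, 1.92], [-2.96, 2.96]. Speed limits (rad/s): [2.39, 2.39, 3.14, 3.14, 3.14, 3.14, 3.14].

## Interface

Orientations are given as a unit quaternion [x, y, z, w].
In Python, from plant import r, eyes, sign_off gives the robot as it stands (r), with the cameras (eyes) and the job as plain functions.
- The arm moves only by the shell command python3 shift.py [OPENING] [FORCE], which reads ROWS from standard input. ROWS is a JSON object with one list for each field, all of the same length, 1 to 8, a row being the entries at one place: dx, dy, dz (the shift in m), ax, ay, az (a rotation vector in rad); each row is the pose to reach, as a shift and turn from the pose commanded when the command began, along the tool's axes at that moment; what a row does not reach only later rows make up. A row lasts 1/12 s, in which the tool goes at most 0.0417 m and 0.125 rad, less where a joint would pass 70% of its speed; a pose out of reach is approached as far as the arm can. OPENING is the finger opening in m, set as the command begins (- or left out keeps the last). The fingers move at their own pace and stop on an object; FORCE is the grip in N (left out, the last holds). Time passes only in rows, so rows that do not move let the fingers close. It prints the time, the measured TCP pose, the force, the opening and the grip force at its end. Input that does not fit is refused with a message, and nothing moves.
- r.observe(): the state, without advancing time (a new reading comes with each control period).
- eyes.camera(name): name is "scene" or "top" or "wrist"; returns (picture, depth): 480x640x3 uint8, red, green, blue; 480x640 float32, m along the optical axis (not along the pixel's ray), 0 where there is no reading.
- eyes.get_calibration(name): a dict with "mtx" (3x3 intrinsics, pixels), "extrinsics" (4x4, takes a point from world to camera coordinates). Camera axes: x right, y up, looking along -z (the intrinsics and any distortion apply to the point x, -y, -z); pixel columns grow to the right and rows downward; lengths in m; the calibration is good to about 2 mm. The wrist camera is an equidistant fisheye: a pixel r from the principal point sees the ray r / f radians off the axis. A picture is of the moment at which its call begins: read the wrist's pose just before it. get_calibration takes no time and is no camera call; for the wrist camera it gives the pose at the moment of the call.
- sign_off(): hands the job in; it is judged then, once.
The state is a dict: "clock": time; "q": joint angles; "joint_velocities": joint speeds; "tau": joint torques, N m; "eef_pos": TCP position; "eef_rot": TCP orientation; "force": force on the tool from outside, world axes, zero at the start; "wrist_torque": the same for the moment, N m; "grip_width": finger opening in m; "gripper_force": force on a finger pad.
Only numpy, scipy, OpenCV 4.12 (cv2) and the standard library are available. Lean on these libraries where they do the work, as an engineer would, in place of code of your own. Each camera call takes 0.05 s, during which the arm holds its last target. There are 200 camera calls.

## Working session

There is one attempt and no reset: what is moved stays moved. The work goes in short steps, Python scripts to look and compute and a shell command to move; the robot and the scene stay as the last step left them, time stands still between calls to the robot, and variables do not carry over. Pictures are saved under pics/ and viewed, at most 10 in all, crops included, and the job is handed in when it is done.

```bash
ls; mkdir -p pics; cat > h.py <<'E'
import numpy as np, cv2
from plant import r, eyes, sign_off
def snap(n,f):
    im,d=eyes.camera(n); cv2.imwrite(f'pics/{f}.png',im[:,:,::-1]); np.save(f'pics/{f}.npy',d); return im,d
def world(n,u,v,d):
    c=eyes.get_calibration(n);K=np.array(c['mtx']);E=np.array(c['extrinsics'])
    p=np.array([(u-K[0,2])/K[0,0]*d,-(v-K[1,2])/K[1,1]*d,-d,1.])
    return (np.linalg.inv(E)@p)[:3]
def cloud(n,d):
    v,u=np.mgrid[:480,:640]
    c=eyes.get_calibration(n);K=np.array(c['mtx']);E=np.array(c['extrinsics'])
    p=np.stack([(u-K[0,2])/K[0,0]*d,-(v-K[1,2])/K[1,1]*d,-d,np.ones_like(d)],-1)
    return (p@np.linalg.inv(E).T)[...,:3]
E
python3 - <<'E'
from h import *
print(r.observe())
for n in('top','scene'):
    snap(n,n+'0'); print(eyes.get_calibration(n))
E
```

```text
pics
plant.py
shift.py
{'clock': 0.0, 'q': array([-1.31111124,  0.47780642,  0.02232838,  1.55640629, -0.01148225,
        1.10926779, -0.08311983]), 'joint_velocities': array([ 0.00056579,  0.00031135,  0.00128549,  0.00122384,  0.00160118,
        0.00055071, -0.00120124]), 'tau': array([ 9.85354818e-04, -5.82854497e+01,  1.53529700e+00, -2.72601789e+01,
       -5.43568935e-02,  1.69490464e-02,  1.44974210e-04]), 'eef_pos': array([0.24251258, 0.62936291, 0.24669628]), 'eef_rot': array([ 1.82847841e-01,  9.83140831e-01, -8.75138069e-04, -9.10913200e-05]), 'force': array([-0.27011882, -0.09516236,  0.32588965]), 'wrist_torque': array([-0.00169721, -0.01290176, -0.00734277]), 'gripper_force': 0.0, 'grip_width': 0.08824754823029261}
{'mtx': array([[624.83766338,   0.        , 324.15810564],
       [  0.        , 624.83766338, 241.78590851],
       [  0.        ,   0.        ,   1.        ]]), 'extrinsics': array([[ 0.01595514, -0.99984503,  0.00743907, -0.01491468],
       [ 0.99778629,  0.0164018 ,  0.0644477 , -0.52905096],
       [-0.06455973,  0.00639433,  0.99789336, -1.59586404],
       [ 0.        ,  0.        ,  0.        ,  1.        ]])}
{'mtx': array([[457.5613267 ,   0.        , 312.9890431 ],
       [  0.        , 457.5613267 , 240.73342463],
       [  0.        ,   0.        ,   1.        ]]), 'extrinsics': array([[ 0.83290644,  0.55340882, -0.00235282, -0.44591899],
       [-0.29024068,  0.44043791,  0.8495733 ,  0.05125352],
       [ 0.47119763, -0.70693219,  0.52746533, -1.5013656 ],
       [ 0.        ,  0.        ,  0.        ,  1.        ]])}
```

View pics/top0.png

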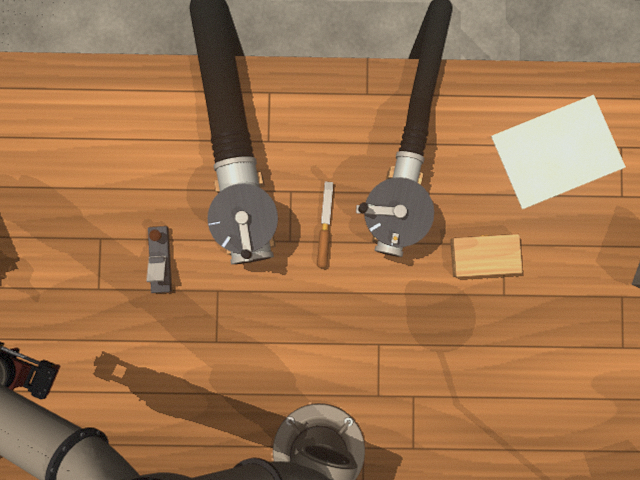

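View pics/scene0.png

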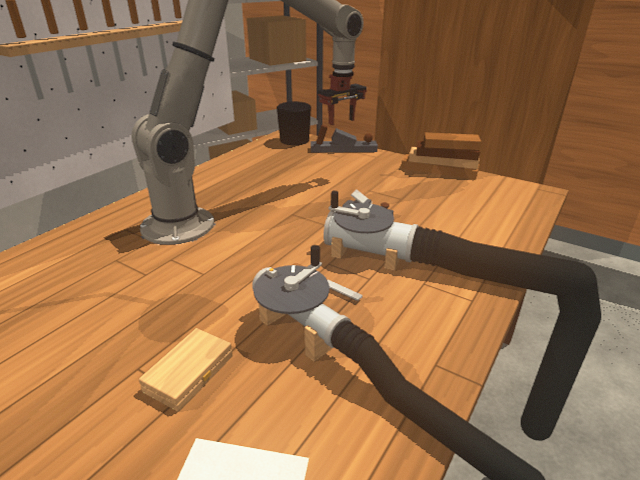

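Top view: wide spindle at about (242,218), with its post at (247,254) and its half mark at (225,242). Narrow spindle is at (400,212), with its post at (362,209) and the lug at (395,238). Next I measure these with the depth.

```bash
cat > meas.py <<'E'
from h import *
def meas(d,boxes={'wide':(242,218),'narrow':(400,212)}):
    P=cloud('top',d); out={}
    for k,(u,v) in boxes.items():
        q=P[v-50:v+50,u-50:u+50].reshape(-1,3); z=q[:,2]
        pl=q[(z>.113)&(z<.123)]
        c,rad=cv2.minEnclosingCircle(pl[:,:2].astype(np.float32))
        po=q[(z>.165)&(z<.195)]
        print(k,'plate',np.round(c,4),round(rad,4),np.median(pl[:,2]),'post',np.round(po.mean(0),4),len(po),np.round(np.ptp(po,0),3))
        out[k]=(np.array(c),po.mean(0))
    return P
if __name__=='__main__':
    d=np.load('pics/top0.npy'); P=meas(d)
    for u,v in[(242,218),(225,242),(214,224),(400,212),(375,227),(395,238),(396,243),(362,209),(247,254)]: print(u,v,np.round(P[v,u],4))
    q=P[225:250,385:405]; m=(q[...,2]>.128)&(q[...,2]<.145); print('lug',q[m].mean(0),m.sum(),np.ptp(q[m],0))
    for n,b in(('plane',(225,295,140,180)),('chisel',(175,270,310,340)),('box',(230,282,445,530))):
        q=P[b[0]:b[1],b[2]:b[3]].reshape(-1,3); q=q[q[:,2]>.012]; print(n,q.min(0).round(3),q.max(0).round(3))
E
python3 meas.py
python3 - <<'E'
import cv2
im=cv2.imread('pics/top0.png'); cv2.imwrite('pics/crop.png',cv2.resize(im[165:275,190:450],None,fx=3,fy=3,interpolation=cv2.INTER_CUBIC))
E
```

```text
wide plate [0.5914 0.1928] 0.1175 0.11960158612670213 post [0.4893 0.1761 0.1797] 74 [0.019 0.021 0.024]
narrow plate [ 0.6126 -0.1887] 0.1166 0.1195448442825835 post [ 0.6026 -0.0956  0.18  ] 74 [0.022 0.021 0.022]
242 218 [0.5748 0.1914 0.1412]
225 242 [0.5181 0.2335 0.1208]
214 224 [0.5608 0.2604 0.1254]
400 212 [ 0.5953 -0.1856  0.1432]
375 227 [ 0.5603 -0.128   0.1223]
395 238 [ 0.533  -0.1743  0.1415]
396 243 [ 0.5215 -0.1777  0.1345]
362 209 [ 0.5966 -0.0922  0.1805]
247 254 [0.4873 0.1725 0.1832]
lug [ 0.53386156 -0.17469821  0.1349105 ] 62 [0.02847258 0.0435046  0.01255943]
plane [0.393 0.004 0.012] [0.567 0.465 1.627]
chisel [ 0.425 -0.027  0.012] [0.688 0.011 1.627]
box [ 0.425 -0.513  0.012] [0.556 0.004 1.627]
```

View pics/crop.png

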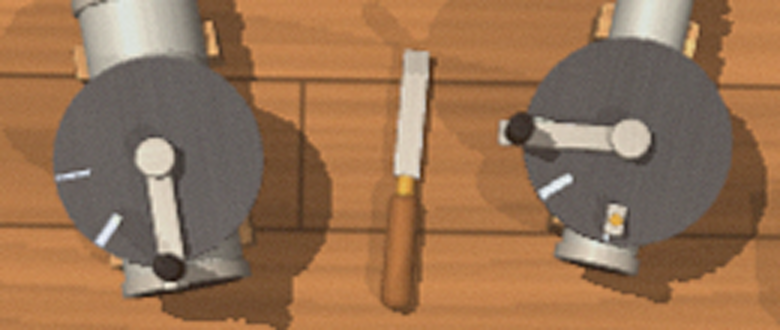

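The crop shows the shut and half marks on the wide plate, and the lug near the mouth side of the narrow plate. Next I refine the hubs, marks and unit axes.

```bash
python3 - <<'E'
from h import *
im=cv2.imread('pics/top0.png'); P=cloud('top',np.load('pics/top0.npy'))
hsv=cv2.cvtColor(im,cv2.COLOR_BGR2HSV)
for k,s,po in(('wide',(.575,.192),(.4893,.1761)),('narrow',(.595,-.186),(.6026,-.0956))):
    s=np.array(s); x=P[...,:2]-s; R=np.hypot(*np.moveaxis(x,-1,0))
    z=P[...,2]
    hub=P[(R<.022)&(z>.136)&(z<.15)]; 
    g=(z>.115)&(z<.123)&(R<.1)&(hsv[...,2]<130)&(hsv[...,1]<60)
    c,rad=cv2.minEnclosingCircle(P[g][:,:2].astype(np.float32))
    print(k,'hub',hub.mean(0),'plate',c,rad)
    s=hub.mean(0)[:2]
    a=np.array(po)-s; print('handle',np.degrees(np.arctan2(a[1],a[0])),np.hypot(*a))
    m=((z>.112)&(z<.13)&(R<.088)&(R>.045)&(hsv[...,2]>170)&(hsv[...,1]<60)).astype(np.uint8)
    n,l,st,ce=cv2.connectedComponentsWithStats(m)
    for i in range(1,n):
        q=P[l==i]; b=q.mean(0)[:2]-s
        print('mark',st[i,4],ce[i],np.degrees(np.arctan2(b[1],b[0])),np.hypot(*b))
    # pipe: points above bench beyond plate
    m=(R<.16)&(R>.088)&(z>.06)&(z<.116)&(hsv[...,1]<70)
    for sg in(1,-1):
        q=P[m&(sg*x[...,0]>0.05)]; 
        b=q.mean(0)[:2]-s; print('pipe',sg,len(q),np.degrees(np.arctan2(b[1],b[0])))
l=P[236:246,388:402]; 
m=(l[...,2]>.129); q=l[m]; print('lug',q.mean(0),np.degrees(np.arctan2(*(q.mean(0)-hub.mean(0))[[1,0]])),np.hypot(*(q.mean(0)-hub.mean(0))[:2]))
o=r.observe(); from scipy.spatial.transform import Rotation as Ro
print(Ro.from_quat(o['eef_rot']).as_matrix().round(3))
E
```

```text
wide hub [0.57678412 0.1920192  0.14102316] plate (0.5684753060340881, 0.19152964651584625) 0.09326540678739548
handle -169.68691345897977 0.08892070797063178
mark 1 [234. 184.] 15.540970045327223 0.08521098496875976
mark 11 [215.27272727 222.54545455] 100.47986932162839 0.06697283636791115
mark 1 [209. 224.] 101.46004311021244 0.08188194397379288
mark 36 [225.69444444 241.33333333] 145.20628790502371 0.06956913124508331
mark 4 [244.  238.5] -174.1076047613727 0.05035346651512897
mark 2 [241.5 238. ] 178.7141778626795 0.048863238599739185
mark 1 [245. 241.] -172.1817503053649 0.05657582711736034
mark 3 [247.33333333 240.33333333] -166.34918736481677 0.05590189071836235
mark 1 [242. 243.] -179.33369153382523 0.061021247735337195
mark 6 [246.5        244.33333333] -169.85217713806895 0.06500234203778134
mark 1 [243. 245.] -177.3981273819305 0.0657379587485849
pipe 1 965 9.965102775806276
pipe -1 219 -166.25159881487104
narrow hub [ 0.59869079 -0.18515529  0.1408406 ] plate (0.5994060635566711, -0.18523187935352325) 0.08459032326936722
handle 87.50054855808553 0.08964057501849267
mark 1
[... 295 characters left out ...]
.] 82.41237395741909 0.05381274888993953
mark 5 [375.4 212. ] 92.51581395995623 0.057034763784709196
mark 3 [379. 211.] 90.12313595026544 0.048448538189940944
mark 35 [374.74285714 226.37142857] 122.54423510168228 0.06840063197657827
mark 1 [393. 233.] 164.8928822710543 0.054705794699062324
mark 1 [396. 241.] 174.69374762880244 0.07218629231134109
mark 2 [392.  243.5] 168.69418730576777 0.07919608462957403
mark 29 [389.86206897 246.86206897] 166.85110395081603 0.08784892606365065
pipe 1 574 -10.883398094312032
pipe -1 114 165.77461213647032
lug [ 0.52838526 -0.17006945  0.16950462] 167.88936632896116 0.07190584747566753
[[-0.933  0.36  -0.   ]
 [ 0.36   0.933 -0.002]
 [-0.    -0.002 -1.   ]]
```

Wide handle is at about 190° world with half at 145°; narrow handle is at 87° with half at 122.5°, so the lug at about 168° suggests a stop near 1.33 rad. The current tool yaw suits both handles, so I won't turn the tool. I'll move over the wide post.

```bash
cat > rel.py <<'E'
import sys
from h import *
from scipy.spatial.transform import Rotation as Ro
o=r.observe(); R=Ro.from_quat(o['eef_rot'])
for a in sys.argv[1:]:
    print((R.inv().apply(np.array(eval(a),float)-o['eef_pos'])).round(4))
print(o['clock'],o['eef_pos'].round(4),o['force'].round(2),o['grip_width'],o['gripper_force'])
E
echo '{"dx":[-0.033, -0.066, -0.098, -0.13, -0.163, -0.195, -0.228, -0.26], "dy":[-0.028, -0.056, -0.083, -0.111, -0.139, -0.166, -0.194, -0.222], "dz":[0, 0, 0, 0, 0, 0, 0, 0], "ax":[0, 0, 0, 0, 0, 0, 0, 0], "ay":[0, 0, 0, 0, 0, 0, 0, 0], "az":[0, 0, 0, 0, 0, 0, 0, 0]}' | python3 shift.py 0.06
python3 rel.py '[.489,.176,.25]'
```

```text
clock: 0.77
eef_pos: [0.402, 0.3347, 0.2475]
eef_rot: [0.183, 0.983, -0.0, -0.0]
force: [1.5, 0.4, 0.2]
grip_width: 0.0598
gripper_force: 0.0
[-0.1383 -0.1168 -0.0025]
0.7667 [0.402  0.3347 0.2475] [1.5  0.37 0.17] 0.05983912120498011 0.0
```

```bash
echo '{"dx":[-0.032, -0.064, -0.096, -0.12, -0.133, -0.133, -0.133], "dy":[-0.027, -0.054, -0.081, -0.101, -0.112, -0.112, -0.112], "dz":[0, 0, 0, 0, 0, 0, 0], "ax":[0, 0, 0, 0, 0, 0, 0], "ay":[0, 0, 0, 0, 0, 0, 0], "az":[0, 0, 0, 0, 0, 0, 0]}' | python3 shift.py
python3 rel.py '[.489,.176,.166]'
python3 - <<'E'
from h import *
snap('wrist','w1')
E
```

```text
clock: 1.35
eef_pos: [0.4853, 0.1838, 0.2474]
eef_rot: [0.184, 0.983, -0.0, -0.0]
force: [-0.2, 1.3, 0.1]
grip_width: 0.0599
gripper_force: 0.0
[-0.0063 -0.0059  0.0814]
1.35 [0.4853 0.1838 0.2474] [-0.16  1.34  0.1 ] 0.05985582927798013 0.0
```

View pics/w1.png

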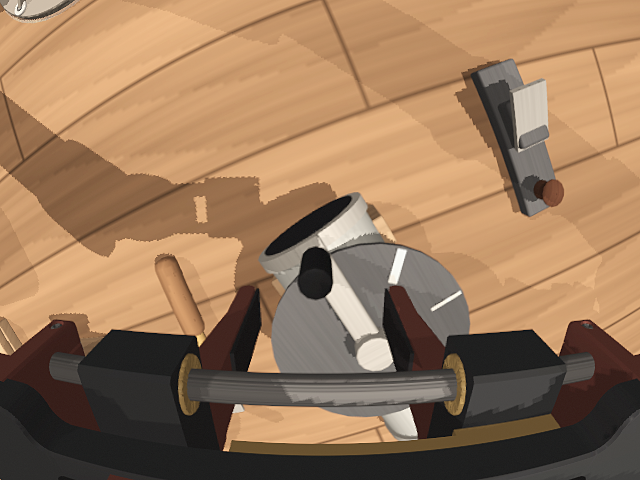

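The wrist view shows the post at about (315,270), between the fingers side to side. I'll descend with a small correction.

```bash
echo '{"dx":[-0.005, -0.005, -0.005, -0.005, -0.005, -0.005], "dy":[-0.004, -0.004, -0.004, -0.004, -0.004, -0.004], "dz":[0, 0.02, 0.045, 0.07, 0.081, 0.081], "ax":[0, 0, 0, 0, 0, 0], "ay":[0, 0, 0, 0, 0, 0], "az":[0, 0, 0, 0, 0, 0]}' | python3 shift.py
python3 rel.py '[.489,.176,.166]'
```

```text
clock: 1.9
eef_pos: [0.4865, 0.1792, 0.1643]
eef_rot: [0.182, 0.983, -0.002, -0.002]
force: [-0.0, -0.5, -0.0]
grip_width: 0.0603
gripper_force: 0.0
[-0.0034 -0.0021 -0.0017]
1.9 [0.4865 0.1792 0.1643] [-0.03 -0.46 -0.04] 0.060272790451593235 0.0
```

```bash
echo '{"dx":[-0.003, -0.003, -0.003, -0.003, -0.003, -0.003, -0.003, -0.003], "dy":[-0.002, -0.002, -0.002, -0.002, -0.002, -0.002, -0.002, -0.002], "dz":[0, 0, 0, 0, 0, 0, 0, 0], "ax":[0, 0, 0, 0, 0, 0, 0, 0], "ay":[0, 0, 0, 0, 0, 0, 0, 0], "az":[0, 0, 0, 0, 0, 0, 0, 0]}' | python3 shift.py 0.015 20
cat > arc.py <<'E'
import sys
from h import *
from scipy.spatial.transform import Rotation as Ro
# spindle, target angles(deg) -> tool shift of TCP from measured pose
S={'w':(.5768,.192),'n':(.5987,-.1852)}[sys.argv[1]]
o=r.observe(); R=Ro.from_quat(o['eef_rot']); p=o['eef_pos']
d=p[:2]-S; a=np.degrees(np.arctan2(d[1],d[0]))%360; print('angle',a.round(2),'rad',np.hypot(*d).round(4),o['force'].round(1),o['grip_width'],p.round(4))
for t in map(float,sys.argv[2:]):
    g=np.array([S[0]+.09*np.cos(np.radians(t)),S[1]+.09*np.sin(np.radians(t)),p[2]])
    print(t,R.inv().apply(g-p).round(4))
E
python3 arc.py w 183 176 169 163 157 151 145
```

```text
clock: 2.57
eef_pos: [0.4911, 0.1763, 0.1672]
eef_rot: [0.183, 0.983, 0.0, 0.001]
force: [1.1, -0.2, 2.9]
grip_width: 0.0216
gripper_force: 20.0
angle 190.38 rad 0.0871 [ 1.1 -0.2  2.9] 0.021593442648141926 [0.4911 0.1763 0.1672]
183.0 [0.0079 0.0087 0.    ]
176.0 [0.0117 0.019  0.    ]
169.0 [0.0143 0.0297 0.    ]
163.0 [0.0155 0.0391 0.    ]
157.0 [0.0157 0.0485 0.    ]
151.0 [0.0148 0.0579 0.0001]
145.0 [0.0131 0.0671 0.0001]
```

```bash
echo '{"dx":[0.004, 0.008, 0.011, 0.012, 0.013, 0.012, 0.01, 0.01], "dy":[0.008, 0.018, 0.028, 0.038, 0.048, 0.058, 0.066, 0.066], "dz":[0, 0, 0, 0, 0, 0, 0, 0], "ax":[0, 0, 0, 0, 0, 0, 0, 0], "ay":[0, 0, 0, 0, 0, 0, 0, 0], "az":[0, 0, 0, 0, 0, 0, 0, 0]}' | python3 shift.py
echo '{"dx":[0, 0], "dy":[0, 0], "dz":[0, 0], "ax":[0, 0], "ay":[0, 0], "az":[0, 0]}' | python3 shift.py
python3 arc.py w 145
```

```text
clock: 3.23
eef_pos: [0.5036, 0.2427, 0.1661]
eef_rot: [0.182, 0.983, -0.0, -0.002]
force: [-4.7, 3.0, 1.2]
grip_width: 0.022
gripper_force: 20.0
clock: 3.4
eef_pos: [0.5034, 0.2424, 0.1661]
eef_rot: [0.182, 0.983, 0.0, -0.001]
force: [-3.6, 4.2, -0.5]
grip_width: 0.0217
gripper_force: 20.0
angle 145.49 rad 0.089 [-3.6  4.2 -0.5] 0.02171692998023224 [0.5034 0.2424 0.1661]
145.0 [0.0007 0.001  0.    ]
```

The post is at 145.5°, right at half. I'll release and lift.

```bash
echo '{"dx":[0, 0, 0, 0, 0, 0, 0, 0], "dy":[0, 0, 0, 0, 0, 0, 0, 0], "dz":[0, 0, 0, 0, 0, -0.03, -0.06, -0.085], "ax":[0, 0, 0, 0, 0, 0, 0, 0], "ay":[0, 0, 0, 0, 0, 0, 0, 0], "az":[0, 0, 0, 0, 0, 0, 0, 0]}' | python3 shift.py 0.06
python3 - <<'E'
from h import *
im,d=snap('top','top1'); cv2.imwrite('pics/crop1.png',cv2.resize(im[165:275,190:450,::-1],None,fx=3,fy=3,interpolation=cv2.INTER_CUBIC))
E
python3 rel.py '[.6026,-.0956,.25]'
```

```text
clock: 4.07
eef_pos: [0.5053, 0.2409, 0.2532]
eef_rot: [0.183, 0.983, -0.0, 0.0]
force: [-0.2, -0.3, 0.4]
grip_width: 0.0597
gripper_force: 0.0
[-0.2102 -0.2807  0.0074]
4.1167 [0.5076 0.242  0.2582] [0.84 1.36 3.28] 0.059936504877015497 0.0
```

View pics/crop1.png

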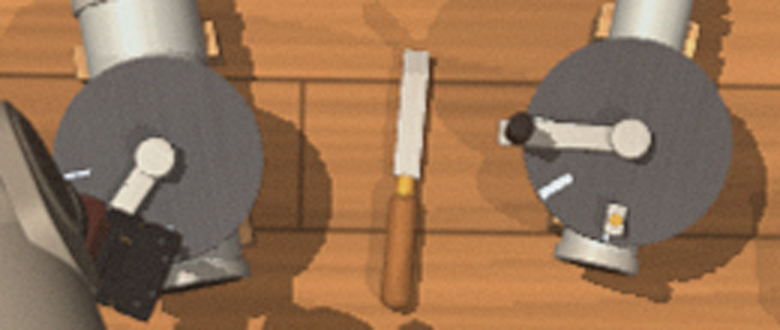

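The wide arm now lies along the half-mark direction, though the gripper partly hides it; I'll recheck once clear. Now on to the narrow post.

```bash
echo '{"dx":[-0.02, -0.042, -0.065, -0.088, -0.111, -0.134, -0.155, -0.17], "dy":[-0.027, -0.056, -0.087, -0.118, -0.149, -0.18, -0.207, -0.227], "dz":[0, 0, 0, 0, 0, 0, 0, 0], "ax":[0, 0, 0, 0, 0, 0, 0, 0], "ay":[0, 0, 0, 0, 0, 0, 0, 0], "az":[0, 0, 0, 0, 0, 0, 0, 0]}' | python3 shift.py
python3 rel.py '[.6026,-.0956,.25]'
python3 - <<'E'
from h import *
im,d=eyes.camera('top'); P=cloud('top',d); q=P[225:275,205:255].reshape(-1,3); q=q[(q[:,2]>.165)&(q[:,2]<.19)]
a=q.mean(0)-[.5768,.192,0]; print(len(q),q.mean(0),np.degrees(np.arctan2(a[1],a[0])),np.hypot(*a[:2]))
E
```

```text
clock: 4.78
eef_pos: [0.5824, -0.0359, 0.2518]
eef_rot: [0.185, 0.983, -0.001, 0.001]
force: [0.2, 0.6, -0.3]
grip_width: 0.06
gripper_force: 0.0
[-0.0405 -0.0483  0.0019]
4.7833 [ 0.5824 -0.0359  0.2518] [ 0.19  0.65 -0.26] 0.060048421104583145 0.0
75 [0.50255147 0.24095289 0.18023243] 146.6026851424925 0.08893384921440747
```

Wide handle confirmed at 146.6° (about 1.5° from half, tolerance 6.9°).

```bash
echo '{"dx":[-0.02, -0.033, -0.039, -0.039, -0.039, -0.039], "dy":[-0.024, -0.04, -0.047, -0.047, -0.047, -0.047], "dz":[0, 0, 0, 0, 0, 0], "ax":[0, 0, 0, 0, 0, 0], "ay":[0, 0, 0, 0, 0, 0], "az":[0, 0, 0, 0, 0, 0]}' | python3 shift.py
python3 rel.py '[.6026,-.0956,.166]'
```

```text
clock: 5.33
eef_pos: [0.6013, -0.0877, 0.2514]
eef_rot: [0.182, 0.983, 0.0, -0.0]
force: [0.1, 0.1, -0.5]
grip_width: 0.0597
gripper_force: 0.0
[-0.0041 -0.007   0.0854]
5.3333 [ 0.6013 -0.0877  0.2514] [ 0.1   0.12 -0.47] 0.05971501400150557 0.0
```

```bash
echo '{"dx":[-0.004, -0.004, -0.004, -0.004, -0.004, -0.004, -0.004], "dy":[-0.007, -0.007, -0.007, -0.007, -0.007, -0.007, -0.007], "dz":[0, 0.02, 0.045, 0.07, 0.084, 0.084, 0.084], "ax":[0, 0, 0, 0, 0, 0, 0], "ay":[0, 0, 0, 0, 0, 0, 0], "az":[0, 0, 0, 0, 0, 0, 0]}' | python3 shift.py
python3 rel.py '[.6026,-.0956,.166]'
```

```text
clock: 5.92
eef_pos: [0.6024, -0.0971, 0.1674]
eef_rot: [0.182, 0.983, -0.0, -0.001]
force: [0.2, -0.2, 0.2]
grip_width: 0.0603
gripper_force: 0.0
[0.0004 0.0015 0.0014]
5.9167 [ 0.6024 -0.0971  0.1674] [ 0.25 -0.18  0.19] 0.06034902049735385 0.0
```

```bash
echo '{"dx":[0, 0, 0, 0, 0, 0, 0], "dy":[0, 0, 0, 0, 0, 0, 0], "dz":[0, 0, 0, 0, 0, 0, 0], "ax":[0, 0, 0, 0, 0, 0, 0], "ay":[0, 0, 0, 0, 0, 0, 0], "az":[0, 0, 0, 0, 0, 0, 0]}' | python3 shift.py 0.015 20
python3 arc.py n 94 101 108 115 122 128 134 139 144 148 152 156
```

```text
clock: 6.5
eef_pos: [0.6034, -0.0961, 0.168]
eef_rot: [0.182, 0.983, 0.001, 0.0]
force: [0.2, 4.8, 1.3]
grip_width: 0.0218
gripper_force: 20.0
angle 86.96 rad 0.0893 [0.2 4.8 1.3] 0.021786613543774782 [ 0.6034 -0.0961  0.168 ]
94.0 [ 0.0105 -0.0033 -0.    ]
101.0 [ 0.0202 -0.0086 -0.    ]
108.0 [ 0.0291 -0.015  -0.    ]
115.0 [ 0.0372 -0.0224 -0.0001]
122.0 [ 0.0444 -0.0308 -0.0001]
128.0 [ 0.0496 -0.0386 -0.0001]
134.0 [ 0.054  -0.0469 -0.0001]
139.0 [ 0.057  -0.0541 -0.0001]
144.0 [ 0.0594 -0.0616 -0.0002]
148.0 [ 0.0608 -0.0677 -0.0002]
152.0 [ 0.0618 -0.0739 -0.0002]
156.0 [ 0.0623 -0.0802 -0.0002]
```

```bash
echo '{"dx":[0.01, 0.02, 0.029, 0.037, 0.044, 0.05, 0.054, 0.054], "dy":[-0.003, -0.008, -0.015, -0.022, -0.031, -0.039, -0.047, -0.047], "dz":[0, 0, 0, 0, 0, 0, 0, 0], "ax":[0, 0, 0, 0, 0, 0, 0, 0], "ay":[0, 0, 0, 0, 0, 0, 0, 0], "az":[0, 0, 0, 0, 0, 0, 0, 0]}' | python3 shift.py
python3 arc.py n 138 142 145 148 151 154
```

```text
clock: 7.17
eef_pos: [0.5325, -0.1173, 0.1677]
eef_rot: [0.181, 0.983, 0.003, -0.004]
force: [-9.3, 13.0, 11.9]
grip_width: 0.0214
gripper_force: 20.0
angle 134.25 rad 0.0948 [-9.3 13.  11.9] 0.021388722076104594 [ 0.5325 -0.1173  0.1677]
138.0 [-0.0021 -0.0075 -0.0001]
142.0 [-0.     -0.0134 -0.0001]
145.0 [ 0.0012 -0.0179 -0.0001]
148.0 [ 0.0023 -0.0225 -0.0001]
151.0 [ 0.0031 -0.0272 -0.0001]
154.0 [ 0.0036 -0.0318 -0.0001]
```

The grip is loaded radially (the force is mostly outward), so I'll relax it by opening and measuring the real handle angle.

```bash
echo '{"dx":[0, 0, 0, 0, 0], "dy":[0, 0, 0, 0, 0], "dz":[0, 0, 0, 0, 0], "ax":[0, 0, 0, 0, 0], "ay":[0, 0, 0, 0, 0], "az":[0, 0, 0, 0, 0]}' | python3 shift.py 0.05
python3 - <<'E'
from h import *
snap('wrist','w2');im,d=snap('top','top2'); im2,_=snap('scene','sc2')
cv2.imwrite('pics/cmb.png',np.vstack([cv2.resize(im[170:280,340:440,::-1],(440,484))[:300],cv2.resize(im2[230:330,230:377,::-1],(440,300))]))
E
python3 arc.py n 138 
```

```text
clock: 7.58
eef_pos: [0.5355, -0.1227, 0.1676]
eef_rot: [0.183, 0.983, -0.0, 0.0]
force: [-0.1, -0.1, 0.6]
grip_width: 0.049
gripper_force: 0.0
angle 135.19 rad 0.0891 [-0.8  0.2 -0. ] 0.04986960670970413 [ 0.5355 -0.1224  0.1676]
138.0 [ 0.0025 -0.0037  0.    ]
```

View pics/w2.png

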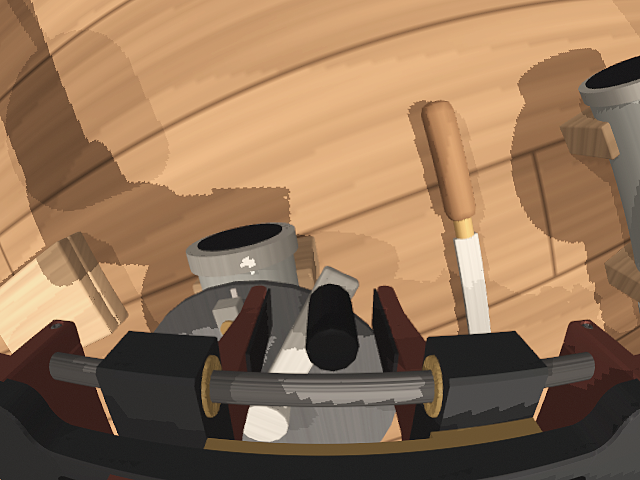

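View pics/cmb.png

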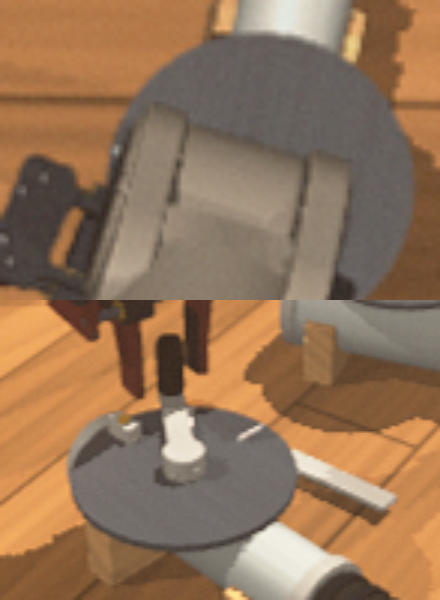

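The post is between the fingers, with the handle about 135° and not yet at the lug. I'll push with the trailing pad and the fingers loosely caged (30 mm), which avoids radial binding and gives clean force readings.

```bash
echo '{"dx":[0.001, 0.002, 0.003, 0.004, 0.005, 0.006, 0.006], "dy":[-0.003, -0.006, -0.009, -0.012, -0.015, -0.018, -0.018], "dz":[0, 0, 0, 0, 0, 0, 0], "ax":[0, 0, 0, 0, 0, 0, 0], "ay":[0, 0, 0, 0, 0, 0, 0], "az":[0, 0, 0, 0, 0, 0, 0]}' | python3 shift.py 0.03
python3 arc.py n 148 150 152 154 156 158 160
```

```text
clock: 8.32
eef_pos: [0.5222, -0.1361, 0.1673]
eef_rot: [0.183, 0.983, 0.001, -0.001]
force: [-0.9, 3.1, -0.1]
grip_width: 0.03
gripper_force: 1.1
angle 147.28 rad 0.0909 [-0.9  3.1 -0.1] 0.029959458063758333 [ 0.5222 -0.1361  0.1673]
148.0 [-0.0007 -0.0013 -0.    ]
150.0 [-0.0001 -0.0044 -0.    ]
152.0 [ 0.0003 -0.0075 -0.    ]
154.0 [ 0.0006 -0.0106 -0.    ]
156.0 [ 0.0008 -0.0138 -0.    ]
158.0 [ 0.0009 -0.0169 -0.    ]
160.0 [ 0.0009 -0.02   -0.    ]
```

```bash
echo '{"dx":[0, 0, 0, 0, 0, 0, 0], "dy":[-0.001, -0.002, -0.003, -0.004, -0.005, -0.006, -0.006], "dz":[0, 0, 0, 0, 0, 0, 0], "ax":[0, 0, 0, 0, 0, 0, 0], "ay":[0, 0, 0, 0, 0, 0, 0], "az":[0, 0, 0, 0, 0, 0, 0]}' | python3 shift.py
python3 arc.py n
```

```text
clock: 8.9
eef_pos: [0.5211, -0.1427, 0.1676]
eef_rot: [0.183, 0.983, -0.0, 0.0]
force: [-1.1, 3.0, -0.8]
grip_width: 0.0305
gripper_force: 1.3
angle 151.27 rad 0.0885 [-1.1  3.  -0.8] 0.030528901715192763 [ 0.5211 -0.1427  0.1676]
```

```bash
echo '{"dx":[0, 0, 0, 0, 0], "dy":[-0.001, -0.002, -0.003, -0.003, -0.003], "dz":[0, 0, 0, 0, 0], "ax":[0, 0, 0, 0, 0], "ay":[0, 0, 0, 0, 0], "az":[0, 0, 0, 0, 0]}' | python3 shift.py
python3 arc.py n
```

```text
clock: 9.32
eef_pos: [0.5202, -0.1455, 0.1677]
eef_rot: [0.183, 0.983, -0.0, 0.0]
force: [-1.0, 2.3, -1.5]
grip_width: 0.0299
gripper_force: 1.1
angle 153.19 rad 0.088 [-1.   2.3 -1.5] 0.02992760826052422 [ 0.5202 -0.1455  0.1677]
```

```bash
for i in 1; do echo '{"dx":[0, 0, 0, 0], "dy":[-0.001, -0.002, -0.002, -0.002], "dz":[0, 0, 0, 0], "ax":[0, 0, 0, 0], "ay":[0, 0, 0, 0], "az":[0, 0, 0, 0]}' | python3 shift.py; done
python3 arc.py n
```

```text
clock: 9.65
eef_pos: [0.5194, -0.1472, 0.1677]
eef_rot: [0.183, 0.983, -0.0, 0.0]
force: [-0.9, 2.3, 0.5]
grip_width: 0.0302
gripper_force: 1.2
angle 154.39 rad 0.0879 [-0.9  2.3  0.5] 0.030173783306682137 [ 0.5194 -0.1472  0.1677]
```

```bash
echo '{"dx":[0, 0, 0, 0], "dy":[-0.001, -0.0015, -0.0015, -0.0015], "dz":[0, 0, 0, 0], "ax":[0, 0, 0, 0], "ay":[0, 0, 0, 0], "az":[0, 0, 0, 0]}' | python3 shift.py
python3 arc.py n
```

```text
clock: 9.98
eef_pos: [0.5189, -0.1485, 0.1677]
eef_rot: [0.183, 0.983, -0.0, 0.0]
force: [-0.8, 3.6, 0.3]
grip_width: 0.03
gripper_force: 1.3
angle 155.3 rad 0.0879 [-0.8  3.6  0.3] 0.029952603206354993 [ 0.5189 -0.1485  0.1677]
```

```bash
echo '{"dx":[0, 0, 0, 0], "dy":[-0.001, -0.002, -0.002, -0.002], "dz":[0, 0, 0, 0], "ax":[0, 0, 0, 0], "ay":[0, 0, 0, 0], "az":[0, 0, 0, 0]}' | python3 shift.py
python3 arc.py n
```

```text
clock: 10.32
eef_pos: [0.5185, -0.1491, 0.1677]
eef_rot: [0.182, 0.983, 0.001, -0.0]
force: [-1.2, 7.1, 1.0]
grip_width: 0.0302
gripper_force: 2.8
angle 155.8 rad 0.088 [-1.2  7.1  1. ] 0.030164406638702887 [ 0.5185 -0.1491  0.1677]
```

```bash
echo '{"dx":[0, 0, 0, 0], "dy":[-0.001, -0.0015, -0.0015, -0.0015], "dz":[0, 0, 0, 0], "ax":[0, 0, 0, 0], "ay":[0, 0, 0, 0], "az":[0, 0, 0, 0]}' | python3 shift.py
python3 arc.py n
```

```text
clock: 10.65
eef_pos: [0.5183, -0.1494, 0.1677]
eef_rot: [0.182, 0.983, 0.001, 0.0]
force: [0.4, 9.7, 1.0]
grip_width: 0.0299
gripper_force: 4.3
angle 156.02 rad 0.088 [0.4 9.7 1. ] 0.029885536720199238 [ 0.5183 -0.1494  0.1677]
```

At the stop: the force climbs while the position stalls. One more small press, then hold.

```bash
echo '{"dx":[0, 0, 0, 0, 0, 0, 0, 0], "dy":[-0.001, -0.0018, -0.0018, -0.0018, -0.0018, -0.0018, -0.0018, -0.0018], "dz":[0, 0, 0, 0, 0, 0, 0, 0], "ax":[0, 0, 0, 0, 0, 0, 0, 0], "ay":[0, 0, 0, 0, 0, 0, 0, 0], "az":[0, 0, 0, 0, 0, 0, 0, 0]}' | python3 shift.py
python3 arc.py n
```

```text
clock: 11.32
eef_pos: [0.5181, -0.1498, 0.1676]
eef_rot: [0.181, 0.983, 0.002, 0.0]
force: [1.1, 12.3, 1.0]
grip_width: 0.0302
gripper_force: 5.9
angle 156.29 rad 0.088 [ 1.1 12.3  1. ] 0.030185117001524715 [ 0.5181 -0.1498  0.1676]
```

```bash
echo '{"dx":[0, 0, 0, 0, 0, 0, 0], "dy":[0.002, 0.004, 0.007, 0.007, 0.007, 0.007, 0.007], "dz":[0, 0, 0, 0, 0, 0, 0], "ax":[0, 0, 0, 0, 0, 0, 0], "ay":[0, 0, 0, 0, 0, 0, 0], "az":[0, 0, 0, 0, 0, 0, 0]}' | python3 shift.py 0.055
python3 arc.py n
echo '{"dx":[0, 0, 0, 0.03, 0.06, 0.09, 0.11, 0.13], "dy":[0, 0, 0, 0.01, 0.03, 0.06, 0.09, 0.12], "dz":[-0.03, -0.06, -0.09, -0.11, -0.12, -0.13, -0.13, -0.13], "ax":[0, 0, 0, 0, 0, 0, 0, 0], "ay":[0, 0, 0, 0, 0, 0, 0, 0], "az":[0, 0, 0, 0, 0, 0, 0, 0]}' | python3 shift.py
echo '{"dx":[0, 0, 0, 0, 0, 0], "dy":[0.03, 0.06, 0.09, 0.09, 0.09, 0.09], "dz":[0, 0, 0, 0, 0, 0], "ax":[0, 0, 0, 0, 0, 0], "ay":[0, 0, 0, 0, 0, 0], "az":[0, 0, 0, 0, 0, 0]}' | python3 shift.py
python3 - <<'E'
from h import *
im,d=snap('top','top3'); P=cloud('top',d)
cv2.imwrite('pics/crop3.png',cv2.resize(im[165:275,190:450,::-1],None,fx=3,fy=3,interpolation=cv2.INTER_CUBIC))
for s,b in(((.5768,.192),(200,280)),((.5987,-.1852),(345,450))):
    q=P[170:275,b[0]:b[1]].reshape(-1,3); q=q[(q[:,2]>.165)&(q[:,2]<.19)]
    a=q.mean(0)[:2]-s; print(len(q),q.mean(0),np.degrees(np.arctan2(a[1],a[0])),np.hypot(*a))
E
```

```text
clock: 11.9
eef_pos: [0.5195, -0.1473, 0.1677]
eef_rot: [0.183, 0.983, -0.0, 0.0]
force: [0.3, -1.0, -0.1]
grip_width: 0.0553
gripper_force: 0.0
angle 154.41 rad 0.0879 [ 0.3 -1.  -0.1] 0.05525136198926946 [ 0.5195 -0.1473  0.1677]
clock: 12.57
eef_pos: [0.4406, 0.0131, 0.2987]
eef_rot: [0.183, 0.983, 0.001, 0.001]
force: [1.2, -0.3, 0.2]
grip_width: 0.0548
gripper_force: 0.0
clock: 13.07
eef_pos: [0.4735, 0.0949, 0.2974]
eef_rot: [0.183, 0.983, -0.0, -0.0]
force: [0.2, -0.3, 0.1]
grip_width: 0.0548
gripper_force: 0.0
76 [0.50257746 0.24105382 0.17974398] 146.53920401561774 0.08896776244424072
72 [ 0.51868029 -0.14428371  0.17967465] 152.91808556180766 0.08987378493660336
```

View pics/crop3.png

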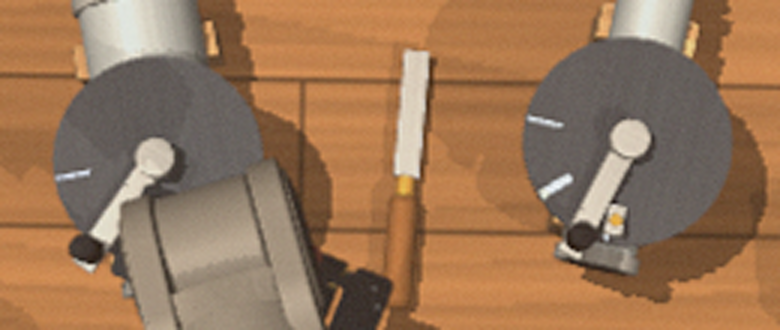

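The narrow arm rests against the lug at about (615,218) in the crop, at 152.9°. The wide arm covers the half mark, and the robot is clear of both, so I'm handing in.

```bash
echo '{"dx":[0, 0, 0], "dy":[0, 0, 0], "dz":[0, 0, 0], "ax":[0, 0, 0], "ay":[0, 0, 0], "az":[0, 0, 0]}' | python3 shift.py; python3 -c "
from plant import r, eyes, sign_off
print(sign_off())"
```

```text
clock: 13.37
eef_pos: [0.4736, 0.0951, 0.2978]
eef_rot: [0.184, 0.983, 0.0, 0.0]
force: [0.4, -0.8, 0.7]
grip_width: 0.0548
gripper_force: 0.0
the job is handed in; nothing more can be done
None
```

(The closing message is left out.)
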